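Close the back of a picture frame and hold it

TASK

A painting lies face down in its frame on the studio table: lower the plywood backing panel flat into the frame's pocket by its batten (do not drop it), then turn the steel turn-button on the wide rail clockwise until its slot lines up with the index notches and its tongue covers the panel's edge. Then press the panel steadily down against the frame with the gripper, with about 10 to 20 N, and finish while still holding it pressed so. Leave the other things on the table where they are.

Things in the scene. Friction and masses are not known exactly. Their poses are not given: they have to be found in the camera images.
- frame: Wooden picture frame face down, fixed to the table, 201 x 217 x 22 mm high, on the robot's left or right, turned up to 0.35 rad. Origin: at table height under its pocket's centre; z up. The rail on its -x side (nearest the robot) is 50 mm wide and carries the steel turn-button; the others are 26 mm. A black index notch on that rail and one on the far rail lie on the frame's x axis.
- pocket (a point): Centre of the frame's pocket, 10 mm above the table, level with its ledge; axes as the frame. The pocket is 125 mm (x) by 165 mm (y), its flat ledge 12 mm wide all round lies 12 mm below the rail tops; the rails' inner top edges are bevelled as a lead-in (5 mm wide, 6.5 mm deep).
- panel: Plywood panel, 120 (x) by 160 (y) by 10 mm, 0.13 to 0.25 kg, flat on the table across from the frame, turned up to 0.6 rad. Origin: centre of its underside; z up. Its grip, a wooden batten 20 (x) by 70 (y) by 28 mm tall, stands mid-top, top 38 mm above the underside. Fits the pocket with 2.5 mm to spare each side, a half turn being the same; seated, its top is 2 mm below the rails.
- fastener_grip (a point): On the turn-button's upright axis at the top of its wing, 52 mm above the table, 87.5 mm from the frame's origin along frame -x. The wing (the grip) is 36 mm long, 12 wide, 24 tall, over a flat tongue with its top 28 mm above the table. Wing, black slot along its top and tongue all lie along this point's y axis; the tongue reaches 38 mm from the axis towards +y.
- fastener (a joint): Turn-button angle, rad, growing clockwise from above. 0: slot and tongue along the rail, to frame +y; starts 0.1 to 0.5, clear of the pocket. 1.571: slot in line with the index notches, tongue reaching 10 mm over the panel's edge and about 2.5 mm above it. No stop there: it turns on to 2.0. Friction (0.06 N m) keeps it where it is left.
- jar: small screw-top paint jar, 48 mm across, 62 mm tall, standing just beyond the panel; origin under its centre. A bystander.
- tape: roll of paper tape lying flat, 60 mm across, 24 mm tall, just beyond the frame; origin under its centre. A bystander.
- brush: paint brush 190 mm long lying on the table between panel and frame, roughly along x. A bystander.
- mug: white mug 80 mm across, 95 mm tall, standing at the back, between panel and frame. A bystander.
- tube: fat metal paint tube 120 mm long, 20 mm thick, lying at the right of the table. A bystander.
- scraper: spatula 200 mm long lying at the left of the table. A bystander.

How it is judged (in metres and radians):
On the way, in this order (a step that is already met when the one before it is completed fails the run):
1. the panel lies flat and square on the ledge of the frame's pocket (z of panel in the frame of frame between 0.008 and 0.0125 m and horizontal distance between panel and frame below 0.006 m and angle between the x axis of panel and the x axis of frame, either way round below 0.06 rad and angle between panel's own z axis and vertical below 0.03 rad), for 0.2 s.
2. with the panel seated, the turn-button's slot lines up with the index notches (all of step 1 and value of joint fastener between 1.451 and 1.691 rad), for 0.2 s.
At the end, for the whole second after the job is handed in: Panel at rest on the pocket's ledge (underside 8 to 12.5 mm above the frame's origin, within 6 mm of centre, square to 0.06 rad, level to 0.03 rad), turn-button at 1.451 to 1.691 rad, fingers still pressing the panel (over 4 N) so that it bears on the frame with 6 to 40 N (all of step 2 and contact force between panel and frame between 6 and 40 N and contact force between the fingers and panel above 4 N and linear speed of panel below 0.02 m/s); the arm keeps its last pose, push and grip.
It fails at once if the panel is dropped (contact force between the arm and panel below 0.05 N and linear speed of panel above 0.6 m/s).
It fails at once if a bystander is shifted by more than 40 mm (distance of any of jar, tape, brush, mug, tube, scraper from where it was at the start of the episode above 0.04 m).
It also fails if it takes over 69 s, if anything falls off the work surface, if the arm or the gripper's body presses on something with over 40 N, if the wrist force passes 120 N, or if a joint passes its speed limit or range.

ROBOT

A 6-joint arm with a two-finger parallel gripper is mounted at the origin on the work surface. World frame = base frame: x ahead of the robot, y to its left, z up, the work surface at z = 0. Lengths are in mm, angles in rad, forces in N, time in s.
With the tool pointing down it reaches from about 325 to 1000 mm from the base axis. Payload 5.1 kg.
Tool frame: the origin (TCP) lies at the very end of the fingers, on their centre line; the grasp point (between the pads) lies 19 mm behind it; z points along the fingers, y is the line along which they close (so a half turn about z gives the same grasp; the last joint's range is limited). The gripper opens to 85 mm and grips with 20 to 120 N. Pads are 22 mm wide; open, the fingers measure 114 mm over their backs; the gripper's body (76 mm by 85 mm) begins 54 mm behind the grasp point. The pads swing forward as they close: fully open they stand 13 mm farther back than shut.
Start: joints at [-1.321, 0.124, 1.65, -0, 1.367, -0.083], TCP at [212.316, -614.334, 231.322] pointing down, gripper open.
Joint ranges: [-2.61, 2.61], [-1.02, 2.33], [0.03, 2.71], [-1.35, 4.49], [0.32, 2.68], [-2.91, 2.91]. Speed limits (rad/s): [2.57, 2.57, 3.14, 3.14, 3.14, 3.14].

INTERFACE

Orientations are given as a rotation vector (axis times angle).
In Python, from cell import env gives the robot as it stands.
- The arm moves only by the shell command python3 steer.py, which reads ROWS from standard input. ROWS is 1 to 8 rows, one to a line, with the numbers parted by commas; each row has 7 numbers: dx, dy, dz in fractions of the full range, 1 being 500 mm, then a rotation vector rx, ry, rz in shares of pi rad (1.0 is pi rad), then the opening from 0.0 (shut) to 1.0 (fully open); each row is the pose to reach, as a shift and turn from the pose commanded when the command began, along the tool's axes at that moment; what a row does not reach only later rows make up. A row lasts 1/8 s, in which the tool goes at most 62.5 mm and 0.188 rad, less where a joint would pass 70% of its speed; a pose out of reach is approached as far as the arm can. The fingers move at their own pace and stop on an object; the grip force is fixed at half the most. Time passes only in rows, so rows that do not move let the fingers close. It prints the time, the measured TCP pose, the force, the opening and the grip force at its end. A shift or turn number past 1, either way, is cut back to 1. Input that does not fit is refused with a message, and nothing moves.
- env.state(): the state, without advancing time (a new reading comes with each control period).
- env.capture(name): name is "side" or "top" or "wrist"; returns a dict with "color" (420x560x3 uint8, red, green, blue), "z_map" (420x560 float32, mm along the optical axis (not along the pixel's ray), 0 where there is no reading), "mtx" (3x3 intrinsics, pixels), "pose" (4x4, takes a point from camera to world coordinates). Camera axes: x right, y down, z forward; pixel columns grow to the right and rows downward; lengths in mm; the calibration is good to about 2 mm. A picture is of the moment at which its call begins.
- env.close_job(): hands the job in; it is judged then, once.
The state is a dict: "time": time; "qpos": joint angles; "qvel": joint speeds; "joint_torque": joint torques, N m; "position": TCP position; "tool_rot": TCP orientation; "contact_force": force on the tool from outside, world axes, zero at the start; "ft_torque": the same for the moment, N m; "width": opening from 0.0 (shut) to 1.0 (fully open); "grip_force": force on a finger pad.
Only numpy, scipy, OpenCV 4.12 (cv2) and the standard library are available. Lean on these libraries where they do the work, as an engineer would, in place of code of your own. Each camera call takes 0.05 s, during which the arm holds its last target. There are 200 camera calls.

## Working session

There is one attempt and no reset: what is moved stays moved. The work goes in short steps, Python scripts to look and compute and a shell command to move; the robot and the scene stay as the last step left them, time stands still between calls to the robot, and variables do not carry over. Pictures are saved under pics/ and viewed, at most 10 in all, crops included, and the job is handed in when it is done.

```bash
ls; mkdir -p pics
python3 - <<'E'
from cell import env
import cv2,numpy as np
s=env.state(); print(s)
for n in("top","side"):
    c=env.capture(n); cv2.imwrite(f"pics/{n}0.png",c["color"][:,:,::-1]); np.savez(f"{n}0.npz",**c)
    print(n,c["mtx"],c["pose"])
E
```

```text
cell.py
pics
steer.py
{'time': 0.0, 'qpos': array([-1.32062643e+00,  1.24530902e-01,  1.65169457e+00, -3.50951247e-06,
        1.36755207e+00, -8.25894545e-02]), 'qvel': array([ 0.00175552, -0.00033584,  0.0004596 , -0.00056543,  0.00101297,
       -0.00052783]), 'joint_torque': array([ 2.57795964e-04, -4.23612392e+01, -3.65456092e+01, -5.44826332e-05,
        6.93173177e-03,  1.91497037e-05]), 'position': array([ 212.14452656, -613.73497709,  230.02420053]), 'tool_rot': array([-3.09606270e+00, -5.19929512e-01,  2.92409688e-04]), 'contact_force': array([-0.15742046,  0.76946248, -0.00341298]), 'ft_torque': array([-0.04716665, -0.00210073, -0.00652885]), 'grip_force': 0.0, 'width': 1.000469274129789}
top [[389.67205266   0.         273.13887095]
 [  0.         389.67205266 212.49136108]
 [  0.           0.           1.        ]] [[-1.87320433e-02 -9.91054053e-01  1.32139978e-01  3.93961119e+02]
 [-9.99816137e-01  1.80257256e-02 -6.53951023e-03  1.64258888e+01]
 [ 4.09908913e-03 -1.32238181e-01 -9.91209494e-01  1.46212333e+03]
 [ 0.00000000e+00  0.00000000e+00  0.00000000e+00  1.00000000e+00]]
side [[399.78705746   0.         282.63257462]
 [  0.         399.78705746 213.86470034]
 [  0.           0.           1.        ]] [[ 9.90468951e-01 -8.03433977e-02  1.11875807e-01  4.40283000e+02]
 [-1.37651473e-01 -6.05882221e-01  7.83555235e-01 -8.67124987e+02]
 [ 4.83007245e-03 -7.91487001e-01 -6.11166915e-01  7.70470422e+02]
 [ 0.00000000e+00  0.00000000e+00  0.00000000e+00  1.00000000e+00]]
```

View pics/top0.png

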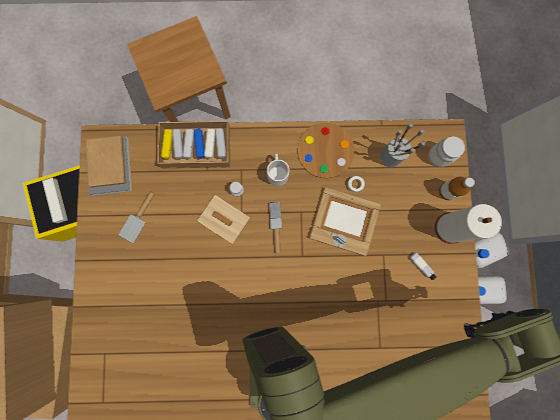

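View pics/side0.png

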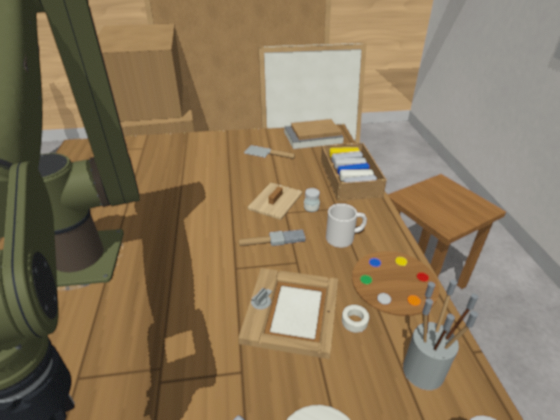

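Top view: panel near (222,218), frame near (345,220) with the turn-button at (339,240). The side view shows the panel at (275,200) and the frame at (295,310), nothing lying on either. I'll get rough positions first, then refine with the wrist camera.

```bash
cat > h.py <<'E'
import numpy as np,cv2
from scipy.spatial.transform import Rotation as R
def ray(c,uv,z):
    "pixels -> world points on plane z"
    uv=np.atleast_2d(uv).astype(float); K=c["mtx"];T=c["pose"]
    d=np.c_[(uv[:,0]-K[0,2])/K[0,0],(uv[:,1]-K[1,2])/K[1,1],np.ones(len(uv))]@T[:3,:3].T
    o=T[:3,3]; return o+d*((z-o[2])/d[:,2])[:,None]
def proj(c,p):
    T=c["pose"];q=(np.atleast_2d(p)-T[:3,3])@T[:3,:3]
    q=q@c["mtx"].T; return q[:,:2]/q[:,2:]
def cloud(c):
    v,u=np.mgrid[:420,:560];z=c["z_map"];K=c["mtx"];T=c["pose"]
    P=np.dstack([(u-K[0,2])/K[0,0]*z,(v-K[1,2])/K[1,1]*z,z])
    return P@T[:3,:3].T+T[:3,3]
def tri(c1,p1,c2,p2):
    "two-view triangulation"
    M=[c["mtx"]@np.linalg.inv(c["pose"])[:3] for c in(c1,c2)]
    X=cv2.triangulatePoints(M[0],M[1],np.float64(p1).reshape(2,1),np.float64(p2).reshape(2,1)).ravel()
    return X[:3]/X[3]
def rows(s,target,yaw=None):
    "shift in the tool's axes; target world pos; yaw of tool y axis (mod pi)"
    Rt=R.from_rotvec(s["tool_rot"]);d=Rt.inv().apply(np.array(target)-s["position"])
    y=Rt.as_matrix()[:,1];print("shift",d.round(1),"tool y yaw",np.arctan2(y[1],y[0]).round(3))
def save(env,name,pic):
    c=env.capture(name);np.savez(f"{pic}.npz",**c);cv2.imwrite(f"pics/{pic}.png",c["color"][:,:,::-1]);return c
E
python3 - <<'E'
from h import *
t=np.load("top0.npz");s=np.load("side0.npz")
print(ray(t,[(222,218),(345,221),(339,240)],15))
print(ray(s,[(275,200),(295,310),(262,297)],15))
print("tri",tri(t,(222,217),s,(276,195)),tri(t,(339,239),s,(262,296)))
from cell import env
w=save(env,"wrist","w0");T=w["pose"];S=env.state();Rt=R.from_rotvec(S["tool_rot"]).as_matrix()
print(w["mtx"]);print("cam in tool",Rt.T@(T[:3,3]-S["position"]),(Rt.T@T[:3,:3]).round(3));print(Rt.round(3))
rows(S,[450,-150,300])
E
```

```text
[[ 569.5881038   198.37183508   15.        ]
 [ 549.90756393 -261.13756935   15.        ]
 [ 479.37017209 -235.77664874   15.        ]]
[[ 564.19001575  177.41349204   15.        ]
 [ 556.42674303 -269.79290046   15.        ]
 [ 483.1687673  -220.04670474   15.        ]]
tri [571.33172686 197.74214841  20.21512919] [ 482.19361883 -232.7305452    33.36891588]
[[323.82696122   0.         281.47413486]
 [  0.         323.82696122 213.05796075]
 [  0.           0.           1.        ]]
cam in tool [  78.69886898   -1.3400885  -142.47121062] [[-0.001 -0.952 -0.307]
 [ 1.    -0.    -0.001]
 [ 0.001 -0.307  0.952]]
[[ 0.945  0.327 -0.   ]
 [ 0.327 -0.945  0.002]
 [ 0.    -0.002 -1.   ]]
shift [ 376.3 -360.9  -69. ] tool y yaw -1.238
```

The manual's scale: shifts go in shares of 500 mm and turns go in shares of pi rad. Converting my numbers, 460 mm / 500 = 0.92, -212 mm / 500 = -0.424.

```bash
echo '0.12,-0.056,0,0,0,0,1
0.24,-0.11,0,0,0,0,1
0.36,-0.166,0,0,0,0,1
0.48,-0.22,0,0,0,0,1
0.6,-0.276,0,0,0,0,1
0.71,-0.33,0,0,0,0,1
0.82,-0.38,0,0,0,0,1
0.92,-0.424,0,0,0,0,1' | python3 steer.py
echo '0.02,-0.01,0,0,0,0,1
0.02,-0.01,0,0,0,0,1
0.02,-0.01,0,0,0,0,1' | python3 steer.py
python3 - <<'E'
from h import *
from cell import env
save(env,"wrist","w1");print(env.state()["position"])
E
```

```text
time: 1.15
position: [574.2, -266.4, 231.1]
tool_rot: [3.098, 0.52, -0.0]
contact_force: [0.7, -0.7, 0.1]
width: 0.998
grip_force: 0.0
time: 1.52
position: [579.9, -261.3, 231.1]
tool_rot: [3.099, 0.518, -0.001]
contact_force: [-0.0, 0.1, -0.6]
width: 1.001
grip_force: 0.0
[ 579.81555366 -261.42699104  231.22405255]
```

View pics/w1.png

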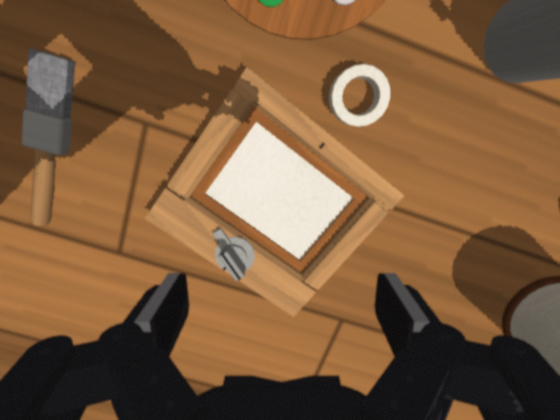

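The frame fills the middle: outer corners about (245,67), (403,197), (295,316), (148,213), far-rail notch at (322,145), button wing at (230,253) with its tongue to the upper left. Shift the camera for a second view, then fit rectangles.

In the tool's units: -85 mm / 500 = -0.17, -45 mm / 500 = -0.09.

```bash
echo '0,-0.09,0.04,0,0,0,1
-0.04,-0.17,0.09,0,0,0,1
-0.04,-0.17,0.09,0,0,0,1
-0.04,-0.17,0.09,0,0,0,1' | python3 steer.py
cat >> h.py <<'E'
def frect(pts): # min area rect of world xy
    (cx,cy),(a,b),th=cv2.minAreaRect(np.float32(pts)); return np.array([cx,cy]),(a,b),np.deg2rad(th)
E
python3 - <<'E'
from h import *
from cell import env
save(env,"wrist","w2");print(env.state()["position"])
for n in("w1","w2"):
    c=np.load(n+".npz");P=cloud(c);z=P[...,2];print(n,"table z",np.median(z[abs(z)<15]))
    m=((z>17)&(z<27)).astype(np.uint8)
    m=cv2.morphologyEx(m,cv2.MORPH_OPEN,np.ones((3,3)))
    k,lab,st,_=cv2.connectedComponentsWithStats(m)
    ok=[i for i in range(1,k) if st[i,4]>1000]
    for i in ok:
        q=np.argwhere(lab==i)[:,::-1]
        W=P[lab==i]
        print("depth blob",st[i],np.median(W[:,2]).round(1),frect(W[:,:2]))
        print("  rays z22",frect(ray(c,q,22)[:,:2]))
    col=c["color"].astype(int);w=((col.min(2)>185)).astype(np.uint8)
    k,lab,st,ce=cv2.connectedComponentsWithStats(w)
    for i in range(1,k):
        if st[i,4]>2000:
            q=np.argwhere(lab==i)[:,::-1];print("white",st[i],np.median(P[lab==i][:,2]).round(1),frect(ray(c,q,8)[:,:2]))
E
```

```text
time: 2.08
position: [534.3, -187.6, 187.2]
tool_rot: [3.097, 0.518, 0.002]
contact_force: [-0.4, -0.4, -0.1]
width: 1.001
grip_force: 0.0
[ 535.09014517 -187.94904464  188.06659354]
w1 table z 0.3857141292286883
depth blob [  22   52   44  174 3705] 19.1 (array([532.06982422,  -1.52563858]), (189.1180877685547, 41.49592590332031), np.float64(0.07473776273187162))
  rays z22 (array([533.53051758,  -3.90433121]), (186.61996459960938, 41.3493766784668), np.float64(0.08295347321433315))
depth blob [ 331   65   59   62 1778] 23.9 (array([ 691.06988525, -306.08093262]), (58.76383590698242, 58.838130950927734), np.float64(0.14151287354148806))
  rays z22 (array([ 691.14422607, -306.22906494]), (58.96998977661133, 59.340782165527344), np.float64(0.37766423905419544))
depth blob [ 236   69  167  140 4599] 22.1 (array([ 633.14227295, -287.29748535]), (217.23141479492188, 25.495691299438477), np.float64(1.2463094558866445))
  rays z22 (array([ 633.22131348, -287.32458496]), (216.88690185546875, 25.279226303100586), np.float64(1.2463540638349033))
depth blob [  146    90   241   226 11133] 22.1
[... 1271 characters left out ...]
39   65  102  126 3716] 22.0 (array([ 591.8651123 , -172.33268738]), (25.472978591918945, 128.8786163330078), np.float64(1.2472527475447506))
  rays z22 (array([ 592.02398682, -172.12716675]), (25.057331085205078, 128.70513916015625), np.float64(1.2480152105648403))
depth blob [ 210  180  167  146 7389] 22.2 (array([ 477.97814941, -235.62884521]), (217.97850036621094, 50.280799865722656), np.float64(1.2469876298582332))
  rays z22 (array([ 478.69595337, -235.36373901]), (217.1045684814453, 50.83214569091797), np.float64(1.2463023985097559))
white [  279   105   163   155 12720] 6.1 (array([ 562.17926025, -261.95144653]), (137.1344757080078, 98.97918701171875), np.float64(1.2461334209385904))
```

View pics/w2.png

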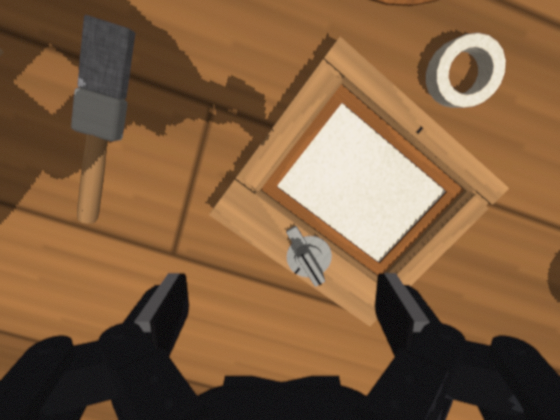

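w2 shows the frame at (360,180), the wing centred around (308,257) and the far notch at (419,129). The two rails agree: frame origin ≈ (561.5,-263.2), rail top z 22, frame x yaw −0.324. Now to the panel.

In the tool's units: -350 mm / 500 = -0.7, -300 mm / 500 = -0.6.

```bash
echo '0.056,-0.1,-0.02,0,0,0,1
0.112,-0.2,-0.04,0,0,0,1
0.168,-0.3,-0.04,0,0,0,1
0.224,-0.4,-0.04,0,0,0,1
0.28,-0.5,-0.04,0,0,0,1
0.336,-0.6,-0.04,0,0,0,1
0.392,-0.7,-0.04,0,0,0,1
0.392,-0.7,-0.04,0,0,0,1' | python3 steer.py
cat > panel.py <<'E'
from h import *
from cell import env
import sys
n=sys.argv[1];c=save(env,"wrist",n);S=env.state();print(S["position"],S["qpos"].round(2))
P=cloud(c);z=P[...,2];tz=np.median(z[abs(z)<8]);print("table",tz)
for lo,hi in((5,14),(33,43)):
    m=((z>lo)&(z<hi)).astype(np.uint8);m=cv2.morphologyEx(m,cv2.MORPH_OPEN,np.ones((3,3)))
    k,lab,st,_=cv2.connectedComponentsWithStats(m)
    for i in range(1,k):
        if st[i,4]>400:
            zz=np.median(P[lab==i][:,2]);q=np.argwhere(lab==i)[:,::-1]
            print((lo,hi),st[i],"z",zz.round(1),"depth",frect(P[lab==i][:,:2]),"ray",frect(ray(c,q,zz)[:,:2]))
E
python3 panel.py w3
echo '-0.04,0.06,0.04,0,0,0,1
-0.08,0.1,0.06,0,0,0,1
-0.08,0.1,0.06,0,0,0,1
-0.08,0.1,0.06,0,0,0,1' | python3 steer.py
python3 panel.py w4
```

```text
time: 3.12
position: [607.2, 211.6, 208.0]
tool_rot: [-3.097, -0.526, -0.005]
contact_force: [0.9, -0.4, 0.4]
width: 1.001
grip_force: 0.0
[606.93114559 209.75919166 207.77208648] [ 0.25  0.12  1.69 -0.    1.32  1.49]
table 0.22723217375113336
(5, 14) [  198   133   169   167 12983] z 10.2 depth (array([567.26660156, 196.3943634 ]), (160.54751586914062, 120.11251831054688), np.float64(0.9741716101567802)) ray (array([567.91156006, 196.69564819]), (159.72210693359375, 119.6078872680664), np.float64(0.9743453814179078))
(33, 43) [501 110  34  74 471] z 38.1 depth (array([721.06982422,  17.71528625]), (69.55188751220703, 21.74521255493164), np.float64(0.31654206216530045)) ray (array([721.12664795,  19.55664635]), (68.53105926513672, 22.767826080322266), np.float64(0.30329812877482276))
(33, 43) [ 257  201   54   60 1263] z 38.0 depth (array([567.58148193, 196.53721619]), (70.11874389648438, 20.400428771972656), np.float64(0.9748352033214007)) ray (array([568.48321533, 196.76187134]), (70.05610656738281, 20.714902877807617), np.float64(0.9726212509281906))
time: 3.68
position: [584.9, 1
[... 871 characters left out ...]
35925293), np.float64(1.2465515372297327)) ray (array([ 527.02471924, -191.58383179]), (56.199832916259766, 26.50497817993164), np.float64(0.5855864465519559))
(33, 43) [471  54  35  90 547] z 38.0 depth (array([719.69732666,  16.89031792]), (70.4021987915039, 22.26299285888672), np.float64(0.3806595629112348)) ray (array([719.23883057,  18.17269897]), (69.29216003417969, 22.447322845458984), np.float64(0.37619064544402736))
(33, 43) [ 194  164   64   71 1715] z 38.1 depth (array([567.78631592, 196.38999939]), (69.9158935546875, 20.67391586303711), np.float64(0.9823467823340237)) ray (array([568.50823975, 196.02038574]), (69.63770294189453, 21.192689895629883), np.float64(0.974582136438816))
```

View pics/w3.png

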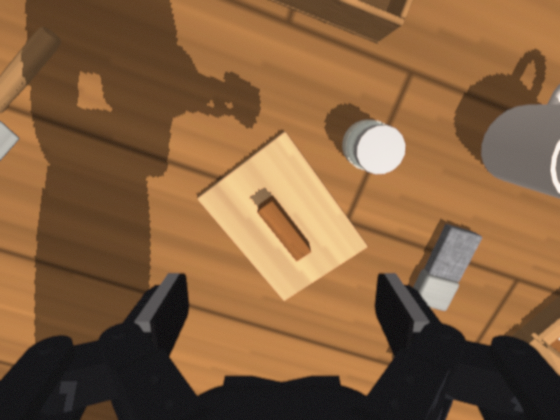

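Panel at (567.8,196.5), long axis yaw 0.974, heights 10 and 38 as stated (w3: panel at (282,215), batten (284,229), jar at (378,148) clear of the fingers). Go to the batten.

In the tool's units: 108 mm / 500 = 0.216, 90 mm / 500 = 0.18, -0.642 rad / 3.1416 = -0.2044.

```bash
echo '0,-0.04,0.04,0,0,-0.0573,0.5
0,-0.08,0.1,0,0,-0.1146,0.5
0,-0.103,0.18,0,0,-0.1719,0.5
0,-0.103,0.216,0,0,-0.2044,0.5
0,-0.103,0.216,0,0,-0.2044,0.5
0,-0.103,0.216,0,0,-0.2044,0.5' | python3 steer.py
python3 - <<'E'
from h import *
from cell import env
S=env.state();print(S["position"],S["width"]);rows(S,[567.8,196.5,15])
c=env.capture("wrist");P=cloud(c);z=P[...,2];m=((z>34)&(z<42)).astype(np.uint8)
k,lab,st,_=cv2.connectedComponentsWithStats(m)
for i in range(1,k):
    if st[i,4]>400: print(st[i],frect(P[lab==i][:,:2]))
E
```

```text
time: 4.47
position: [568.2, 197.3, 69.9]
tool_rot: [2.776, 1.469, 0.004]
contact_force: [0.1, -0.3, 1.1]
width: 0.498
grip_force: 0.0
[568.16382874 197.33765361  69.948268  ] 0.4979402153572489
shift [-1.   0.1 54.9] tool y yaw -0.597
[ 449  181   69   72 1096] (array([672.5579834 , 154.10162354]), (44.71731185913086, 25.20471954345703), np.float64(0.5119087301248552))
[ 266  193   36  111 3693] (array([567.66516113, 196.26341248]), (71.08739471435547, 20.030593872070312), np.float64(0.9735946363066146))
```

In the tool's units: 55 mm / 500 = 0.11, 48 mm / 500 = 0.096.

```bash
echo '-0.002,0,0.05,0,0,0,0.5
-0.002,0,0.096,0,0,0,0.5
-0.002,0,0.11,0,0,0,0.5
-0.002,0,0.11,0,0,0,0.5
-0.002,0,0.11,0,0,0,0
-0.002,0,0.11,0,0,0,0
-0.002,0,0.11,0,0,0,0
-0.002,0,0.11,0,0,0,0' | python3 steer.py
```

```text
time: 5.52
position: [567.7, 196.3, 15.2]
tool_rot: [2.775, 1.471, 0.005]
contact_force: [-0.2, 0.4, 5.9]
width: 0.22
grip_force: 61.9
```

In the tool's units: -155 mm / 500 = -0.31, -130 mm / 500 = -0.26.

```bash
echo '0,0,-0.02,0,0,0,0
0,0,-0.08,0,0,0,0
0,0,-0.16,0,0,0,0
0,0,-0.23,0,0,0,0
-0.05,0.032,-0.26,0,0,0,0
-0.13,0.086,-0.26,0,0,0,0
-0.22,0.146,-0.26,0,0,0,0
-0.31,0.204,-0.26,0,0,0,0' | python3 steer.py && echo '-0.09,0.06,0,0,0,-0.0159,0
-0.18,0.118,0,0,0,-0.0318,0
-0.27,0.178,0,0,0,-0.0477,0
-0.35,0.23,0,0,0,-0.0637,0
-0.41,0.27,0,0,0,-0.0764,0
-0.444,0.294,0,0,0,-0.0869,0
-0.457,0.302,0,0,0,-0.0869,0
-0.457,0.302,0,0,0,-0.0869,0' | python3 steer.py
python3 - <<'E'
from h import *
from cell import env
S=env.state();print(S["position"],S["contact_force"],S["qpos"].round(2));rows(S,[561.5,-263.2,145])
c=save(env,"wrist","w5");save(env,"side","s5")
E
```

```text
time: 6.52
position: [562.7, 9.2, 142.9]
tool_rot: [-2.775, -1.472, 0.001]
contact_force: [0.3, 0.8, -2.2]
width: 0.216
grip_force: 60.8
time: 7.52
position: [560.0, -263.0, 142.9]
tool_rot: [-2.55, -1.833, 0.0]
contact_force: [0.4, 1.0, -2.4]
width: 0.216
grip_force: 60.8
[ 559.95493503 -263.03944186  142.88838442] [ 0.41415884  0.9899472  -2.41415162] [-0.53  0.13  1.8   0.    1.22 -0.2 ]
shift [ 0.3  1.5 -2.1] tool y yaw -0.324
```

View pics/w5.png

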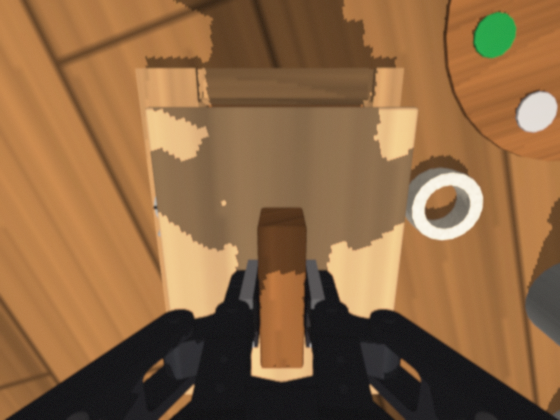

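The panel hangs from the batten (far edge along row 107, corners (147,107) and (417,107)), parallel to the frame's rail at row 70–105. Measure its pose in hand.

```bash
cat > hand.py <<'E'
from h import *
import sys
def panel(c,zp):
    P=cloud(c);z=P[...,2]
    m=(abs(z-zp)<9).astype(np.uint8);m[300:]=0
    m=cv2.morphologyEx(m,cv2.MORPH_OPEN,np.ones((5,5)))
    k,lab,st,_=cv2.connectedComponentsWithStats(m);i=1+np.argmax(st[1:,4]);W=P[lab==i]
    A=np.c_[W[:,:2],np.ones(len(W))];co=np.linalg.lstsq(A,W[:,2],rcond=None)[0]
    u=np.array([np.cos(-.324),np.sin(-.324)]);v=np.array([-u[1],u[0]])
    rel=W[:,:2]-np.array([561.5,-263.2]);a=rel@u;b=rel@v
    print("px",st[i],"slope x,y (frame):",(co[:2]@u).round(4),(co[:2]@v).round(4),"z at ctr",(co@[561.5,-263.2,1]).round(1))
    print("frame-x range",np.percentile(a,[.3,99.7]).round(1),"frame-y range",np.percentile(b,[.3,99.7]).round(1))
    # side edges and short edge, as lines
    for nm,s,t,f in(("x-",b,a,np.min),("x+",b,a,np.max),("y-",a,b,np.min),("y+",a,b,np.max)):
        bins=np.arange(s.min()+6,s.max()-6,4);e=[(x+2,f(t[(s>=x)&(s<x+4)])) for x in bins if ((s>=x)&(s<x+4)).sum()>3]
        e=np.array(e);e=e[abs(e[:,1]-np.median(e[:,1]))<4]
        if len(e)>3: p=np.polyfit(e[:,0],e[:,1],1);print(nm,"edge slope %.4f at0 %.1f n%d"%(p[0],p[1],len(e)), "mean %.1f"%e[:,1].mean())
if __name__=="__main__":
    panel(np.load(sys.argv[1]),float(sys.argv[2]))
E
python3 hand.py w5.npz 138
```

```text
px [  145   107   273   193 41775] slope x,y (frame): -0.0036 -0.0014 z at ctr 137.8
frame-x range [-61.6  56.8] frame-y range [-15.   79.8]
x- edge slope -0.0013 at0 -62.1 n22 mean -62.1
x+ edge slope 0.0003 at0 57.3 n22 mean 57.3
y- edge slope 0.0009 at0 -15.6 n14 mean -15.6
y+ edge slope 0.0054 at0 79.9 n27 mean 79.9
```

Run:
```python
from h import *
c=np.load("w5.npz");P=cloud(c);z=P[...,2];W=P[(abs(z-22)<4)]
u=np.array([np.cos(-.324),np.sin(-.324)]);v=np.array([-u[1],u[0]])
rel=W[:,:2]-np.array([561.5,-263.2]);a=rel@u;b=rel@v;k=(abs(a)<125)&(abs(b-95)<30)
a,b=a[k],b[k];print(len(a),np.percentile(a,[.2,99.8]),np.percentile(b,[.2,99.8]), "expect -112.5 88.5, y to 108.5")
for s,t,f in((b,a,np.min),(b,a,np.max),(a,b,np.max)):
    e=np.array([(x,f(t[(s>=x)&(s<x+4)])) for x in np.arange(s.min(),s.max()-3,4) if ((s>=x)&(s<x+4)).sum()>2]);print(np.polyfit(*e.T,1).round(4),np.median(e[:,1]).round(1))
```

```text
9199 [-112.15956031   88.39772139] [ 68.18281557 107.97591135] expect -112.5 88.5, y to 108.5
[ 1.300000e-03 -1.124037e+02] -112.3
[   6.082  -496.4432] 88.5
[-7.000000e-04  1.079344e+02] 107.9
```

In the tool's units: 93 mm / 500 = 0.186, 2.3 mm / 500 = 0.0046.

```bash
echo '0,0.0046,0.08,0,0,0,0
0,0.0046,0.15,0,0,0,0
0,0.0046,0.186,0,0,0,0
0,0.0046,0.186,0,0,0,0
0,0.0046,0.186,0,0,0,0' | python3 steer.py
python3 - <<'E'
from hand import *
from cell import env
c=save(env,"wrist","w6");S=env.state();print(S["position"],S["contact_force"]);panel(c,S["position"][2]-5)
E
```

```text
time: 8.25
position: [563.7, -264.5, 52.1]
tool_rot: [2.547, 1.834, 0.002]
contact_force: [0.5, -1.0, -1.4]
width: 0.221
grip_force: 60.7
[ 563.91175422 -264.70708354   52.46102561] [ 0.13083188  1.0151405  -1.83707441]
px [  145   107   273   193 41702] slope x,y (frame): 0.0003 -0.0025 z at ctr 47.0
frame-x range [-57.5  60.8] frame-y range [-15.3  79.6]
x- edge slope -0.0050 at0 -57.9 n22 mean -58.0
x+ edge slope 0.0010 at0 61.3 n22 mean 61.3
y- edge slope 0.0003 at0 -15.7 n15 mean -15.7
y+ edge slope 0.0054 at0 79.7 n28 mean 79.7
```

In the tool's units: 10 mm / 500 = 0.02, -1.7 mm / 500 = -0.0034.

```bash
echo '0.0006,-0.0034,0.01,0,0,0,0
0.0006,-0.0034,0.02,0,0,0,0
0.0006,-0.0034,0.02,0,0,0,0
0.0006,-0.0034,0.02,0,0,0,0
0.0006,-0.0034,0.02,0,0,0,0' | python3 steer.py
python3 - <<'E'
from hand import *
from cell import env
c=save(env,"wrist","w7");S=env.state();print(S["position"],S["contact_force"]);panel(c,S["position"][2]-5)
E
```

```text
time: 8.93
position: [561.1, -263.4, 40.5]
tool_rot: [2.55, 1.835, 0.0]
contact_force: [0.7, -0.5, -2.4]
width: 0.221
grip_force: 60.7
[ 561.12570512 -263.40622255   40.47236068] [-0.10443541 -0.8237861  -2.3356731 ]
px [  145   107   273   193 41724] slope x,y (frame): -0.0023 -0.0022 z at ctr 35.4
frame-x range [-60.4  58.1] frame-y range [-15.1  79.8]
x- edge slope -0.0042 at0 -60.7 n22 mean -60.9
x+ edge slope 0.0013 at0 58.5 n22 mean 58.6
y- edge slope -0.0013 at0 -15.4 n15 mean -15.4
y+ edge slope 0.0054 at0 79.9 n28 mean 79.9
```

In the tool's units: 15 mm / 500 = 0.03, 14 mm / 500 = 0.028.

```bash
echo '0,0.0016,0.008,0,0,0,0
0,0.0016,0.016,0,0,0,0
0,0.0016,0.024,0,0,0,0
0,0.0016,0.028,0,0,0,0
0,0.0016,0.03,0,0,0,0
0,0.0016,0.03,0,0,0,0' | python3 steer.py
python3 - <<'E'
from hand import *
from cell import env
c=save(env,"wrist","w8");S=env.state();print(S["position"],S["contact_force"]);panel(c,S["position"][2]-5)
E
```

```text
time: 9.72
position: [561.9, -263.6, 25.4]
tool_rot: [2.55, 1.835, 0.0]
contact_force: [-0.2, 0.8, -2.4]
width: 0.221
grip_force: 60.8
[ 561.91237643 -263.62717897   25.46492859] [ 0.55829147 -0.15510243 -1.27260228]
px [     4     33    499    267 107672] slope x,y (frame): -0.0067 0.0058 z at ctr 20.7
frame-x range [-111.6   88.2] frame-y range [-14.7 108.3]
x- edge slope -0.0026 at0 -112.6 n28 mean -112.7
x+ edge slope 0.0049 at0 89.0 n30 mean 89.2
y- edge slope -0.0069 at0 -15.4 n27 mean -15.4
y+ edge slope -0.0007 at0 108.6 n48 mean 108.6
```

In the tool's units: 1 mm / 500 = 0.002, 0.5 mm / 500 = 0.001.

```bash
echo '0,0,0.001,0,0,0,0
0,0,0.002,0,0,0,0
0,0,0.002,0,0,0,0
0,0,0.002,0,0,0,0' | python3 steer.py
python3 - <<'E'
from hand import *
from cell import env
c=save(env,"wrist","w9");S=env.state();print(S["position"],S["contact_force"])
P=cloud(c);u=np.array([np.cos(-.324),np.sin(-.324)]);v=np.array([-u[1],u[0]]);rel=P[...,:2]-np.array([561.5,-263.2]);a=rel@u;b=rel@v
for lo,hi in((-50,-30),(30,50)):
  for q in((0,20),(55,72)):
    k=(a>lo)&(a<hi)&(b>q[0])&(b<q[1]);print(lo,q,k.sum(),np.median(P[k][:,2]).round(2))
k=(a>-108)&(a<-95)&(b>60)&(b<100);print("rail",np.median(P[k][:,2]))
E
```

```text
time: 10.28
position: [561.9, -263.7, 25.1]
tool_rot: [2.55, 1.835, 0.0]
contact_force: [-3.7, 1.7, 5.3]
width: 0.217
grip_force: 61.8
[ 561.92050195 -263.69357997   25.15492052] [-3.22762238  1.48577047  5.70865095]
-50 (0, 20) 8081 90.53
-50 (55, 72) 1695 20.13
30 (0, 20) 8097 91.2
30 (55, 72) 1706 20.07
rail 22.172646687779917
```

Panel top is 2 mm below the rails at both far corners, contact 5.7 N: seated. Release, lift and look.

In the tool's units: -130 mm / 500 = -0.26, -90 mm / 500 = -0.18.

```bash
echo '0,0,0,0,0,0,0.5
0,0,0,0,0,0,0.5
0,0,0,0,0,0,0.5
0,0,-0.02,0,0,0,0.5
0,0,-0.08,0,0,0,0.5
-0.03,0,-0.18,0,0,0,0.5
-0.08,-0.02,-0.26,0,0,0,0.5
-0.08,-0.02,-0.26,0,0,0,0.5' | python3 steer.py
python3 - <<'E'
from h import *
from cell import env
c=save(env,"wrist","w10");S=env.state();print(S["position"],S["qpos"].round(2))
P=cloud(c);z=P[...,2];u=np.array([np.cos(-.324),np.sin(-.324)]);v=np.array([-u[1],u[0]]);rel=P[...,:2]-np.array([561.5,-263.2]);a=rel@u;b=rel@v
m=((abs(z-38-10)<3)&(abs(a)<40)&(abs(b)<60));print("batten",m.sum(),frect(np.c_[a[m],b[m]]),np.median(z[m]))
m=((z>47)&(z<56)&(abs(a+87.5)<30)&(abs(b)<40));print("wing top",m.sum(),np.median(z[m]),frect(np.c_[a[m],b[m]]),frect(P[m][:,:2]))
m=((z>25.5)&(z<31)&(abs(a+87.5)<60)&(abs(b)<60));print("tongue",m.sum(),a[m].min(),a[m].max(),b[m].min(),b[m].max(),[a[m].mean(),b[m].mean()])
for x in(-50,50):
  for y in(-70,70):
    k=(abs(a-x)<5)&(abs(b-y)<5);print(x,y,k.sum(),np.median(z[k]).round(1) if k.sum() else None)
E
```

```text
time: 11.32
position: [541.4, -301.1, 160.3]
tool_rot: [2.544, 1.827, 0.005]
contact_force: [0.2, 0.5, -0.9]
width: 0.499
grip_force: 0.0
[ 540.49843422 -299.57168547  157.32454464] [-0.59  0.11  1.8   0.    1.23 -0.27]
batten 2243 (array([-0.21072674, -0.08092499]), (20.051475524902344, 69.99759674072266), np.float64(0.0005034871838177116)) 48.093052576901414
wing top 777 51.858720849285646 (array([-87.2396698,  -0.1344471]), (36.787445068359375, 12.52249526977539), np.float64(1.187812856226945)) (array([ 478.75662231, -235.55377197]), (36.787437438964844, 12.522504806518555), np.float64(0.8638126114288777))
tongue 675 -101.17560014508989 -67.85479337226181 -13.43072519451637 36.344415539979046 [np.float64(-78.33670240685505), np.float64(14.277788915764134)]
-50 -70 107 20.0
-50 70 176 20.2
50 -70 109 19.9
50 70 174 20.2
```

View pics/w10.png

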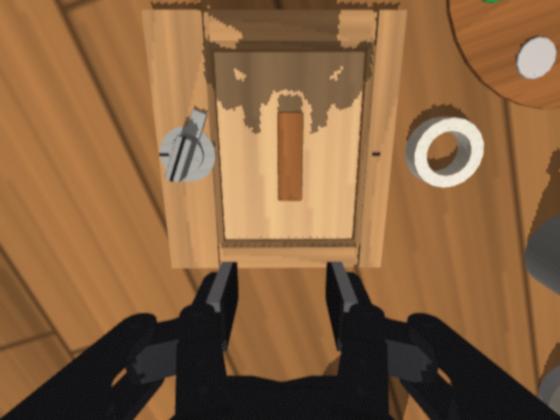

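The panel is seated (batten centred within 0.3 mm, level). The wing at (185,158) px is at (478.7,−235.5), z 52, fastener angle ≈ 0.383, so it needs a 1.188 rad clockwise turn.

In the tool's units: 87 mm / 500 = 0.174, 80 mm / 500 = 0.16, 0.383 rad / 3.1416 = 0.1219.

```bash
echo '0.04,-0.08,0.04,0,0,0.0477,0.5
0.082,-0.158,0.1,0,0,0.0955,0.5
0.082,-0.158,0.16,0,0,0.1219,0.5
0.082,-0.158,0.174,0,0,0.1219,0.5
0.082,-0.158,0.174,0,0,0.1219,0.5
0.082,-0.158,0.174,0,0,0.1219,0.5' | python3 steer.py
python3 - <<'E'
from h import *
from cell import env
S=env.state();print(S["position"]);rows(S,[478.7,-235.5,32])
c=env.capture("wrist");P=cloud(c);z=P[...,2];m=((z>47)&(z<56)&(np.hypot(P[...,0]-478.7,P[...,1]+235.5)<22));print(m.sum(),frect(P[m][:,:2]))
E
```

```text
time: 12.12
position: [478.9, -235.1, 68.7]
tool_rot: [2.85, 1.316, 0.002]
contact_force: [-0.3, -0.2, -0.4]
width: 0.498
grip_force: 0.0
[ 478.9240751  -235.12160404   68.65284363]
shift [-0.4 -0.  36.7] tool y yaw -0.705
1366 (array([ 478.71673584, -235.45750427]), (37.11284637451172, 11.868619918823242), np.float64(0.8588428865186808))
```

In the tool's units: 36 mm / 500 = 0.072, 30 mm / 500 = 0.06.

```bash
echo '0,0,0.03,0,0,0,0.5
0,0,0.06,0,0,0,0.5
0,0,0.072,0,0,0,0.5
0,0,0.072,0,0,0,0
0,0,0.072,0,0,0,0
0,0,0.072,0,0,0,0
0,0,0.072,0,0,0,0' | python3 steer.py
```

```text
time: 13.05
position: [479.6, -236.0, 31.8]
tool_rot: [2.847, 1.314, 0.005]
contact_force: [6.8, -5.3, -9.2]
width: 0.123
grip_force: 62.7
```

In the tool's units: 1.188 rad / 3.1416 = 0.3782.

```bash
echo '0,0,0,0,0,0.0509,0
0,0,0,0,0,0.105,0
0,0,0,0,0,0.1592,0
0,0,0,0,0,0.2133,0
0,0,0,0,0,0.2674,0
0,0,0,0,0,0.3215,0
0,0,0,0,0,0.3782,0
0,0,0,0,0,0.3782,0' | python3 steer.py
python3 - <<'E'
from h import *
from cell import env
S=env.state();print(S["contact_force"],S["ft_torque"],S["qpos"].round(2));rows(S,[478.7,-235.5,32])
E
```

```text
time: 14.05
position: [479.9, -236.7, 31.8]
tool_rot: [3.096, -0.507, 0.012]
contact_force: [7.5, -8.8, -10.9]
width: 0.124
grip_force: 62.4
[  7.49751631  -8.81464877 -10.93832847] [-1.24830621 -1.19012663 -0.03471843] [-0.56  0.08  2.06 -0.    0.99  1.34]
shift [-1.6 -0.8 -0.2] tool y yaw -1.895
```

Tool y is at −1.895, as wanted. Release, rise and check the angle.

```bash
echo '0,0,0,0,0,0,0.4
0,0,0,0,0,0,0.4
0,0,0,0,0,0,0.4
0,0,-0.05,0,0,0,0.4
0,0,-0.12,0,0,0,0.4
0,0,-0.18,0,0,0,0.4
0,0,-0.18,0,0,0,0.4
0,0,-0.18,0,0,0,0.4' | python3 steer.py
cat > chk.py <<'E'
from h import *
from cell import env
import sys
c=save(env,"wrist",sys.argv[1]);S=env.state();print(S["position"],S["qpos"].round(2),S["contact_force"])
P=cloud(c);z=P[...,2];u=np.array([np.cos(-.324),np.sin(-.324)]);v=np.array([-u[1],u[0]]);rel=P[...,:2]-np.array([561.5,-263.2]);a=rel@u;b=rel@v
m=((abs(z-48)<3)&(abs(a)<40)&(abs(b)<60));print("batten",m.sum(),frect(np.c_[a[m],b[m]]))
m=((z>48.5)&(z<56)&(np.hypot(a+87.5,b)<25));r=frect(np.c_[a[m],b[m]]);print("wing",m.sum(),r)
for x in(-45,50):
  for y in(-70,-30,70):
    k=(abs(a-x)<5)&(abs(b-y)<5);print(x,y,k.sum(),np.median(z[k]).round(1) if k.sum() else None)
for y in (60,-55): rows(S,[*(np.array([561.5,-263.2])+v*y),60])
E
python3 chk.py w11
```

```text
time: 15.05
position: [477.2, -233.9, 120.4]
tool_rot: [-3.1, 0.505, 0.002]
contact_force: [0.0, -0.3, -0.0]
width: 0.401
grip_force: 0.0
[ 476.77795284 -233.73298115  119.70323606] [-0.56 -0.04  2.01 -0.    1.17  1.34] [-0.71755459  0.45148041 -1.67806537]
batten 3792 (array([-0.29132557,  0.40947723]), (19.40479278564453, 70.21222686767578), np.float64(0.000295696933091147))
wing 864 (array([-87.43774414,   0.10713959]), (11.811259269714355, 36.52101516723633), np.float64(1.566643393391027))
-45 -70 181 20.1
-45 -30 182 20.2
-45 70 183 20.2
50 -70 264 20.2
50 -30 264 20.1
50 70 271 20.2
shift [ 89.9 -58.9  59.5] tool y yaw -1.894
shift [89.8 56.1 59.4] tool y yaw -1.894
```

View pics/w11.png

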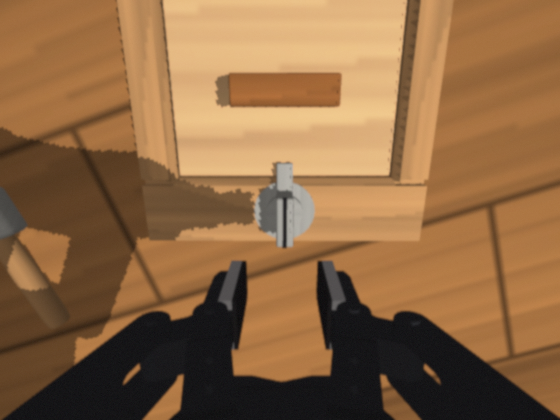

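The slot lies in line with the notches (wing axis within 0.005 rad of frame x), tongue at (285,170) over the panel edge, panel still level. Now close the fingers and press down on the batten's top centre (z 48).

In the tool's units: 90 mm / 500 = 0.18, 59 mm / 500 = 0.118.

```bash
echo '0.09,0.002,0,0,0,0,0
0.18,0.002,0,0,0,0,0
0.18,0.002,0.08,0,0,0,0
0.18,0.002,0.118,0,0,0,0
0.18,0.002,0.118,0,0,0,0
0.18,0.002,0.118,0,0,0,0' | python3 steer.py; echo '0,0,0.008,0,0,0,0
0,0,0.016,0,0,0,0
0,0,0.02,0,0,0,0
0,0,0.02,0,0,0,0
0,0,0.02,0,0,0,0' | python3 steer.py
```

```text
time: 15.85
position: [562.8, -264.0, 63.0]
tool_rot: [3.1, -0.506, 0.001]
contact_force: [0.1, -1.0, 1.1]
width: 0.002
grip_force: 0.0
time: 16.48
position: [562.8, -263.9, 52.4]
tool_rot: [3.101, -0.505, 0.0]
contact_force: [-0.8, 0.1, 0.1]
width: 0.001
grip_force: 0.0
```

In the tool's units: 5 mm / 500 = 0.01, 4 mm / 500 = 0.008.

```bash
echo '0,0,0.004,0,0,0,0
0,0,0.008,0,0,0,0
0,0,0.01,0,0,0,0
0,0,0.01,0,0,0,0
0,0,0.01,0,0,0,0' | python3 steer.py
```

```text
time: 17.1
position: [562.8, -263.9, 48.1]
tool_rot: [3.101, -0.505, -0.0]
contact_force: [-2.4, 0.9, 5.2]
width: -0.001
grip_force: 2.7
```

```bash
echo '0,0,0.001,0,0,0,0
0,0,0.002,0,0,0,0
0,0,0.002,0,0,0,0
0,0,0.002,0,0,0,0' | python3 steer.py
```

```text
time: 17.6
position: [562.9, -264.0, 48.0]
tool_rot: [-3.101, 0.505, 0.001]
contact_force: [-4.7, 1.6, 10.1]
width: 0.002
grip_force: 5.1
```

In the tool's units: 1 mm / 500 = 0.002, 0.5 mm / 500 = 0.001.

```bash
echo '0,0,0.001,0,0,0,0
0,0,0.002,0,0,0,0
0,0,0.002,0,0,0,0
0,0,0.002,0,0,0,0' | python3 steer.py; python3 chk.py w12; echo '0,0,0,0,0,0,0
0,0,0,0,0,0,0
0,0,0,0,0,0,0
0,0,0,0,0,0,0' | python3 steer.py
```

```text
time: 18.1
position: [562.9, -264.0, 48.0]
tool_rot: [-3.101, 0.505, 0.001]
contact_force: [-6.7, 3.5, 15.2]
width: -0.001
grip_force: 7.5
[ 562.8636135  -263.98614113   48.00190151] [-0.52  0.24  1.85 -0.    1.06  1.37] [-7.28717689  3.20227536 15.19201563]
batten 3429 (array([0.29522419, 0.4862442 ]), (20.399951934814453, 70.3508529663086), np.float64(0.0012905184501306103))
wing 0 (array([0., 0.]), (0.0, 0.0), np.float64(0.0))
-45 -70 205 20.1
-45 -30 49 20.1
-45 70 189 20.2
50 -70 359 20.1
50 -30 356 20.1
50 70 351 20.2
shift [ -1.5 -60.3 -12. ] tool y yaw -1.894
shift [ -1.6  54.7 -12. ] tool y yaw -1.894
time: 18.65
position: [562.8, -264.0, 48.0]
tool_rot: [-3.101, 0.505, 0.001]
contact_force: [-7.4, 3.7, 15.2]
width: 0.001
grip_force: 7.5
```

Steady at 15 N, with the panel level and centred. Hand in.

```bash
python3 -c "
from cell import env
print(env.close_job())"
```

```text
the job is handed in; nothing more can be done
None
```

I handed the job in at about 19 s with the panel seated level in the frame's pocket, the turn-button within about 0.005 rad of the index notches, and the shut fingers holding the panel down at a steady 15 N; the interface returned no verdict.

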